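Lock the microscope light source with its T-key

TASK

The top cover of the microscope's light source is shut but not locked: take the T-handled key from its stand, put it in the cover lock and, pressing lightly, turn it a little back and forth until you feel it click home on the hidden keyway, without forcing it. Turn it clockwise a quarter turn to the stop, then draw the key out and put it back upright and fully down in its empty hole in the stand. Leave the round-handled driver, the well plate, the slide box and the bottle where they are.

Things in the scene. Friction and masses are not known exactly. Their poses are not given: they have to be found in the camera images.
- source: The light source: a fixed cream box, 240 mm (its x) by 180 mm (its y) by 138 mm high, origin at the centre of its underside on the bench; its black front panel with dimmer knob and light port faces its -x. The cover lock is a steel bezel ring in the front half of its flat top, its centre 55 mm towards the front from the middle.
- lock_mouth (a point): Centre of the cover lock's mouth, in the bezel's top face, 138 mm above the bench; axes as source. Bezel 38 mm across, 3 mm proud of the cover; its upright well is 20 mm in diameter, chamfered. 16 mm down is the face of a round plug with a two-winged keyway, 6.8 mm wide and 19 mm long. The keyway's direction is not known: anywhere within 29 degrees either side of the source's y axis.
- plug_slide (a joint): How far the sprung plug is pushed down (m, 0 to 0.010). A key not lined up stands on it, shoulder 8 mm above the bezel, and pushes it down 8 mm, against 2 N rising to 7 N, when the shoulder meets the bezel; it turns on the plug without turning it. Within about 8 degrees of the keyway the plug snaps up over the wings (back to 0, no more push): the key then stays shoulder on bezel, even let go.
- cover_lock (a joint): Turn of the plug (rad): 0 unlocked (a stop, as found), growing clockwise seen from above to 1.57 at the locked stop, counted from the plug's own unknown starting direction. It turns only with an engaged key, takes about 0.15 N m all the way, and stays where it is left. The key has about 8 degrees of play in it either way.
- key_grip (a point): The T-handled steel key, centre of its cross bar; z points up along the key, y along the bar. Bar 70 mm long (y), 16 mm thick (x), 22 mm high, on a 14 mm round shank. About 180 g. It stands in one of the stand's two holes, hanging by its shoulder, bar within 23 degrees of the stand's y axis. Half a turn of it makes no difference.
- key_tip (a point): Middle of the key's lower end, 83 mm below the bar's centre; axes as the key. The last 9 mm is two wings, 18 mm across along y and 4 mm thick, on an 8 mm core; above them the nose is 18 mm round up to the shoulder, a disc 28 mm across and 4 mm thick whose underside is 24 mm above the tip and 59 mm below the bar's centre.
- stand: The tool stand: a fixed grey block 65 mm (its x) by 160 mm (its y) by 45 mm high with two upright holes in its top, origin at the centre of its underside.
- stand_hole0 (a point): Centre of the mouth of one hole of the stand (at its -y end), 45 mm above the bench; 22 mm in diameter, 38 mm deep. The key and the driver start in one hole each, either way round.
- stand_hole1 (a point): The same for the other hole (at its +y end).
- driver_center (a point): The round-handled driver in the other hole, black, 29 mm across, 66 mm of it above the stand; this point is 33 mm above the stand's top, on its axis. Not to be touched.
- well_plate_center (a point): A clear 96-well plate, 128 by 86 by 15 mm, on the bench; its centre. Not to be touched.
- slide_box_center (a point): A blue closed slide box, 170 by 82 by 33 mm, on the bench; its centre. Not to be touched.
- reagent_bottle_center (a point): An amber bottle with a white cap, 60 mm across and 125 mm high, on the bench; its centre. Not to be touched.

How it is judged:
On the way, in this order (a step that is already met when the one before it is completed fails the run):
1. the key is in the cover lock, on or in its plug (horizontal distance between key_grip and lock_mouth below 0.008 m and z of key_grip in the frame of lock_mouth below 0.07 m), for 0.1 s.
2. the plug has been turned to its locked stop with the key in it (all of step 1 and value of joint cover_lock above 1.42 rad), for 0.1 s.
At the end, for the whole second after the job is handed in: The lock's plug is at its locked stop (over 1.42 of 1.57 rad) and the key is let go, standing upright (within 7 degrees) in its hole of the stand (bar centre within 10 mm of the hole's axis), its shoulder down on the stand (within 5 mm); the other things are where they were (value of joint cover_lock above 1.42 rad and (horizontal distance between key_grip and stand_hole0 below 0.01 m or horizontal distance between key_grip and stand_hole1 below 0.01 m) and z of key_grip in the frame of stand below 0.109 m and angle between key_grip's own z axis and vertical below 0.12 rad); the robot touches nothing.
It fails at once if the key is forced against the lock or the cover (over 40 N) (contact force between key and source above 40 N).
It fails at once if the driver is moved more than 20 mm (distance of driver_center from where it was at the start of the episode above 0.02 m).
It fails at once if the well plate is moved more than 20 mm (distance of well_plate_center from where it was at the start of the episode above 0.02 m).
It fails at once if the slide box is moved more than 20 mm (distance of slide_box_center from where it was at the start of the episode above 0.02 m).
It fails at once if the bottle is moved more than 20 mm (distance of reagent_bottle_center from where it was at the start of the episode above 0.02 m).
It also fails if it takes over 72 s, if anything falls off the work surface, if the arm or the gripper's body presses on something with over 40 N, if the wrist force passes 120 N, or if a joint passes its speed limit or range.

ROBOT

A 6-joint arm with a two-finger parallel gripper is mounted at the origin on the work surface. World frame = base frame: x ahead of the robot, y to its left, z up, the work surface at z = 0. Lengths are in m, angles in rad, forces in N, time in s.
With the tool pointing down it reaches from about 0.25 to 0.8 m from the base axis. Payload 3.9 kg.
Tool frame: the origin (TCP) lies midway between the tips of the shut fingers; the grasp point (between the pads) lies ctrl.pinch_z behind it (ctrl.pinch_z is the distance from the TCP to the grasp point, in m); z points along the fingers, x is the direction in which the jaws open and shut, and the axes are right-handed (so a half turn about z gives the same grasp; the last joint's range is limited). The gripper opens to 85 mm and grips with 20 to 120 N. Pads are 22 mm wide; open, the fingers measure 114 mm over their backs; the gripper's body (76 mm by 85 mm) begins 54 mm behind the grasp point. The pads swing forward as they close: fully open they stand 13 mm farther back than shut.
Start: joints at [1.141, 0.26, -0.138, 1.173, 0, 1.571], TCP at [0.219, 0.477, 0.231] pointing down, gripper open.
Joint ranges: [-2.78, 2.78], [-0.83, 1.72], [-1.28, 1.37], [-1.9, 2.12], [-1.57, 1.48], [-3.14, 3.14]. Speed limits (rad/s): [2.57, 2.57, 3.14, 3.14, 3.14, 3.14].

INTERFACE

Orientations are given as a rotation vector (axis times angle).
In Python, from plant import ctrl, grab_frame, camera_params, trace, mark_of gives the robot as it stands.
- The arm moves only by the tool carry_out, never from a script. Its arguments are lists of equal length, an entry for each row: "travel": the shift along the tool's x, y, z in mm, a list of three; "angular": the turn, a rotation vector about the tool's x, y, z in degrees, a list of three; "hand": the opening, from 0 (shut) to 1 (fully open). In form: {"travel": [[tx, ty, tz], ...], "angular": [[wx, wy, wz], ...], "hand": [hand, ...]}. A call has 1 to 20 rows; each row shifts and turns the pose as measured when the row begins, along the tool's axes as they then stand; what a row does not reach is not made up. A row lasts 1/8 s, in which the tool goes at most 62.5 mm and 10.7 degrees, less where a joint would pass 70% of its speed; a pose out of reach is approached as far as the arm can. A call with a gripper value outside its range is refused whole. The fingers move at their own pace and stop on an object; "newtons" is the grip in N (left out, the last holds). Time passes only in rows, so rows that do not move let the fingers close. It gives the time, the measured TCP pose, the force and the opening at its end, in the units of the state.
- ctrl.observe(): the state, without advancing time (a new reading comes with each control period).
- grab_frame(name): name is "side" or "top" or "wrist"; returns the picture (480x640x3 uint8, red, green, blue); there is no depth.
- camera_params(name): a dict with "K" (3x3 intrinsics, pixels), "dist_coeffs" ([k1, k2, p1, p2, k3] as OpenCV has them; the pictures are not rectified), "eye" and "rotation" of the camera in the world. Camera axes: x right, y down, z forward; pixel columns grow to the right and rows downward; lengths in m; the calibration is good to about 2 mm. A picture is of the moment at which its call begins: read the wrist's pose just before it. camera_params takes no time and is no camera call; for the wrist camera it gives the pose at the moment of the call.
- ctrl.finish_job(): hands the job in, once; it reports no verdict.
Trained networks look in the newest picture that a camera, given by its name, has taken for a name from the list of things; names that differ only in an ending like _2 or _b are one class to them, and where a whole thing is asked for, a point or a joint stands for the part that bears it (a point fixed in the world has none). Each returns a list of dicts, best first, with "confidence" (0 to 1); they miss things now and then, are a little off and sometimes report something else, mostly with a low value. They report only what shows in the picture. A call takes as long as a camera call.
- trace(label, camera): "region" (480x640 bool, what is visible of it) and "at" ([column, row] in pixels, amid what is visible of it).
- mark_of(label, camera): "at" ([column, row] in pixels: a listed point, or the origin of a listed thing).
The state is a dict: "clock": time; "joints": joint angles; "qvel": joint speeds; "joint_torque": joint torques, N m; "tcp_pos": TCP position; "tool_rot": TCP orientation; "ft_force": force on the tool from outside, world axes, zero at the start; "torque": the same for the moment, N m; "grip_width": finger opening in m.
Only numpy, scipy, OpenCV 4.12 (cv2) and the standard library are available. Lean on these libraries where they do the work, as an engineer would, in place of code of your own. Each camera call takes 0.05 s, during which the arm holds its last target. There are 200 camera calls.

## Working session

There is one attempt and no reset: what is moved stays moved. The work goes in short steps, Python scripts to look and compute and a tool call to move; the robot and the scene stay as the last step left them, time stands still between calls to the robot, and variables do not carry over. Pictures are saved under pics/ and viewed, about 8 in all and at most 12, crops included, and the job is handed in when it is done.

Besides the shell and the picture viewer there is one more tool, called after "Call:" by a JSON object that holds its "method" and its "body", one argument or row to a line. carry_out: Moves the arm, as the interface text tells. Its arguments: {"type":"object","properties":{"travel":{"type":"array","items":{"type":"array","items":{"type":"number"}}},"angular":{"type":"array","items":{"type":"array","items":{"type":"number"}}},"hand":{"type":"array","items":{"type":"number"}},"newtons":{"type":"number"}},"required":["travel","angular","hand"]}

```bash
mkdir -p pics; cat > h.py <<'E'
import numpy as np, cv2
from scipy.spatial.transform import Rotation as R
from plant import ctrl, grab_frame, camera_params, trace, mark_of
def ray(cam,uv,P=None):
    P=P or camera_params(cam)
    n=cv2.undistortPoints(np.array([[uv]],float),np.array(P["K"],float),np.array(P["dist_coeffs"],float))[0,0]
    r=np.array(P["rotation"],float)
    if r.shape!=(3,3): r=R.from_rotvec(r).as_matrix()
    return np.array(P["eye"],float), r@np.array([n[0],n[1],1.])
def atz(cam,uv,z,P=None):
    e,d=ray(cam,uv,P); return e+d*(z-e[2])/d[2]
def proj(cam,p,P=None):
    P=P or camera_params(cam)
    r=np.array(P["rotation"],float)
    if r.shape!=(3,3): r=R.from_rotvec(r).as_matrix()
    q=r.T@(np.asarray(p,float)-np.array(P["eye"]))
    return cv2.projectPoints(q.reshape(1,1,3),np.zeros(3),np.zeros(3),np.array(P["K"],float),np.array(P["dist_coeffs"],float))[0][0,0]
def save(cam,name):
    im=grab_frame(cam); cv2.imwrite(f"pics/{name}.png",im[:,:,::-1]); return im
def tool():
    s=ctrl.observe(); return np.array(s["tcp_pos"]),R.from_rotvec(s["tool_rot"]).as_matrix(),s
def togo(p):  # mm in tool axes
    t,M,s=tool(); return np.round(M.T@(np.asarray(p)-t)*1000,1)
E
cat > a.py <<'E'
from h import *
np.set_printoptions(precision=4,suppress=True)
Z={"lock_mouth":.138,"key_grip":.045+.059,"stand_hole0":.045,"stand_hole1":.045,"driver_center":.078,"source":0,"stand":0,"reagent_bottle_center":.0625,"slide_box_center":.0165,"well_plate_center":.0075}
print(ctrl.pinch_z, ctrl.observe())
ims=[]
for c in ("top","side"):
    ims.append(save(c,c+"0")); print(c,camera_params(c)["eye"])
    for k,z in Z.items():
        r=mark_of(k,c)
        for d in r[:2]: print(k,np.round(d["at"]),round(d["confidence"],2),atz(c,d["at"],z))
E
python3 a.py
```

```text
0.0187 {'clock': 0.0, 'joints': array([ 1.141 ,  0.2607, -0.1394,  1.1727,  0.    ,  1.5708]), 'qvel': array([ 0.0007, -0.0007,  0.0004, -0.0003, -0.0005,  0.001 ]), 'joint_torque': array([  0.0012, -40.5683,  25.392 ,   0.0189,   0.0001,   0.    ]), 'tcp_pos': array([0.2185, 0.4767, 0.2305]), 'tool_rot': array([ 2.6432,  1.6961, -0.0026]), 'ft_force': array([ 0.2616,  0.0586, -0.625 ]), 'torque': array([ 0.0338, -0.0015,  0.04  ]), 'grip_width': 0.08554783585485706}
top [ 0.4931 -0.0131  1.0556]
lock_mouth [409. 251.] 0.93 [ 0.5325 -0.2059  0.138 ]
lock_mouth [227. 223.] 0.75 [0.5853 0.1798 0.138 ]
stand_hole0 [194. 222.] 0.85 [0.5945 0.2781 0.045 ]
stand_hole0 [230. 221.] 0.78 [0.5983 0.1926 0.045 ]
stand_hole1 [194. 222.] 0.85 [0.5945 0.2781 0.045 ]
stand_hole1 [230. 221.] 0.78 [0.5983 0.1926 0.045 ]
driver_center [192. 221.] 0.67 [0.5932 0.2733 0.078 ]
source [406. 236.] 0.94 [ 0.576  -0.2268  0.    ]
stand [216. 222.] 0.57 [0.6007 0.236  0.    ]
reagent_bottle_center [319. 226.] 0.8 [ 0.588  -0.0155  0.0625]
slide_box_center [125. 269.] 0.56 [0.4794 0.454  0.0165]
well_plate_center [499. 249.] 0.79 [ 0.547  -0.4549  0.0075]
side [0.5331 1.126  0.8084]
lock_mouth [331. 199.] 0.78 [ 0.5271 -0.2105  0.138 ]
key_grip [301. 287.] 0.68 [0.6014 0.1981 0.104 ]
stand_hole0 [305. 327.] 0.92 [0.5907 0.2778 0.045 ]
stand_hole0 [303. 307.] 0.88 [0.5989 0.2031 0.045 ]
stand_hole1 [305. 327.] 0.92 [0.5907 0.2778 0.045 ]
stand_hole1 [303. 307.] 0.88 [0.5989 0.2031 0.045 ]
driver_center [305. 315.] 0.85 [0.5903 0.2719 0.078 ]
source [316. 233.] 0.59 [ 0.5757 -0.2341  0.    ]
source [304. 307.] 0.43 [0.6006 0.1483 0.    ]
stand [304. 332.] 0.8 [ 0.5957  0.2451 -0.    ]
reagent_bottle_center [305. 317.] 0.71 [0.5922 0.2599 0.0625]
reagent_bottle_center [308. 256.] 0.56 [ 0.5948 -0.0028  0.0625]
slide_box_center [353. 394.] 0.91 [0.4843 0.454  0.0165]
```

View pics/top0.png

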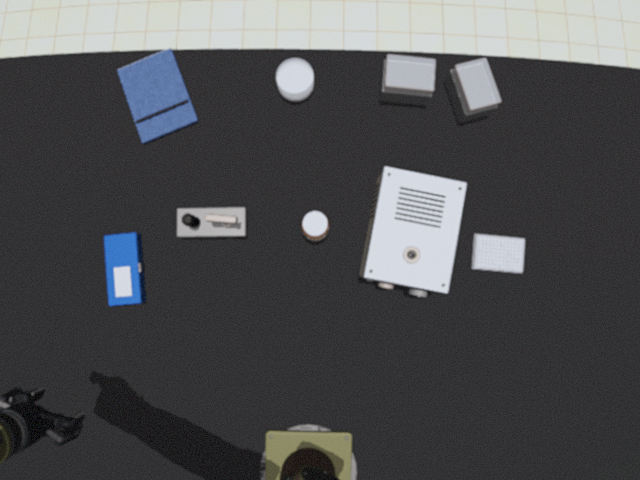

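View pics/side0.png

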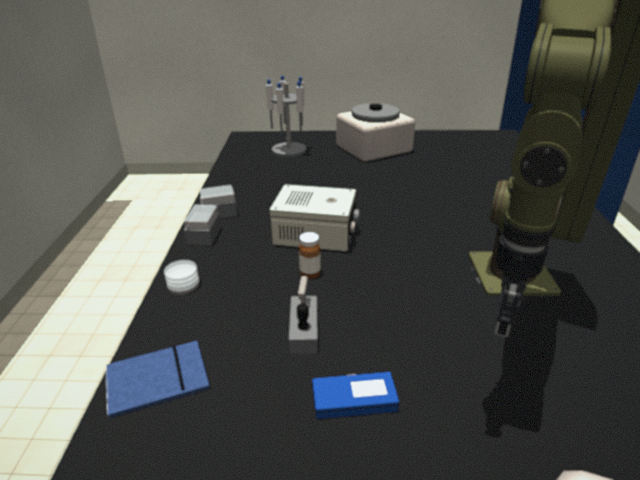

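The top view shows the stand at about (211,222), with the driver at (191,221) and the key at (222,219). The lock is at (411,254), and the bottle stands between them at (315,226). The side view agrees: driver near (303,316), key behind it at (303,290). Next I move above the key.

Call:
{"method": "carry_out", "body": {
  "travel": [
    [-10,46,-7],
    [-10,46,-7],
    [-10,46,-7],
    [-10,46,-7],
    [-10,46,-7],
    [-10,46,-7],
    [-10,46,-7],
    [-10,46,-7],
    [-10,46,-7],
    [0,20,-7],
    [0,0,0],
    [0,0,0],
    [0,0,0],
    [0,0,0],
    [0,0,0],
    [0,0,0],
    [0,0,0],
    [0,0,0]
  ],
  "angular": [
    [0,0,0],
    [0,0,0],
    [0,0,0],
    [0,0,0],
    [0,0,0],
    [0,0,0],
    [0,0,0],
    [0,0,0],
    [0,0,0],
    [0,0,0],
    [0,0,10],
    [0,0,10],
    [0,0,10],
    [0,0,10],
    [0,0,10],
    [0,0,10],
    [0,0,5],
    [0,0,0]
  ],
  "hand": [1,1,1,1,1,1,1,1,1,1,1,1,1,1,1,1,1,1]
}}

```text
clock: 3.35
tcp_pos: [0.5897, 0.2067, 0.3016]
tool_rot: [-3.14, 0.047, -0.001]
ft_force: [-0.4, -0.0, 0.4]
grip_width: 0.0854
```

```bash
cat > b.py <<'E'
from h import *
import sys
np.set_printoptions(precision=4,suppress=True)
t,M,s=tool(); print(t,M,s["joints"],s["clock"])
P=camera_params("wrist"); save("wrist",sys.argv[1]); print(P["eye"])
for k,z in {"key_grip":.104,"stand_hole0":.045,"driver_center":.078,"lock_mouth":.138}.items():
    for d in mark_of(k,"wrist")[:2]: print(k,np.round(d["at"]),round(d["confidence"],2),atz("wrist",d["at"],z,P))
r=trace("key_grip","wrist")
for d in r[:1]:
    g=d["region"].astype(np.uint8); print(d["at"],d["confidence"],g.sum())
    (c,wh,a)=cv2.minAreaRect(cv2.findNonZero(g)); print(c,wh,a)
E
python3 b.py w1
```

```text
[0.5897 0.2067 0.3016] [[ 0.9996 -0.0297  0.0009]
 [-0.0297 -0.9996  0.0015]
 [ 0.0008 -0.0015 -1.    ]] [0.3365 0.4248 0.2893 1.434  0.0011 1.9371] 3.35
[0.5919 0.285  0.4448]
key_grip [327. 215.] 0.75 [0.5967 0.1982 0.104 ]
stand_hole0 [319. 121.] 0.69 [0.5922 0.2737 0.045 ]
stand_hole0 [329. 198.] 0.57 [0.6001 0.2001 0.045 ]
driver_center [322. 117.] 0.95 [0.5948 0.2778 0.078 ]
[325.9, 209.8] 0.83 1774
(326.0169677734375, 213.04220581054688) (27.907169342041016, 85.9589614868164) 4.666858673095703
```

View pics/w1.png

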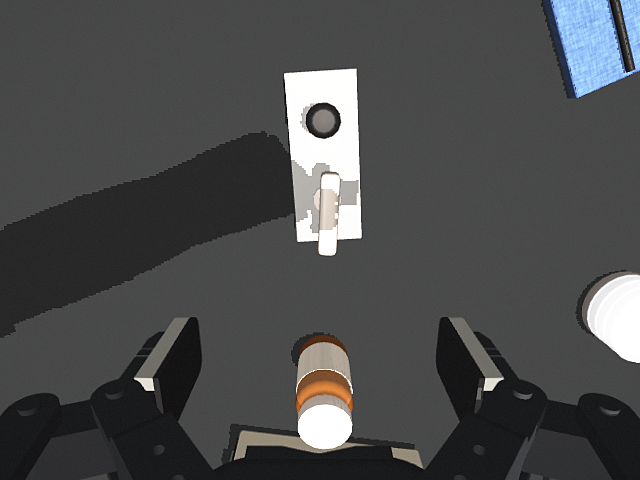

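The close view shows the bar running from about (330,175) to (327,253) and the driver at (322,120), in line with the first estimates. Turning the key clockwise raises joint 6, so I'll flip the tool by half a turn to leave it room. First I work out the bar's angle.

```bash
cat > c.py <<'E'
from h import *
np.set_printoptions(precision=4,suppress=True)
im=cv2.imread("pics/w1.png"); g=cv2.cvtColor(im,cv2.COLOR_BGR2GRAY)
a=atz("wrist",(330.5,174),.115);b=atz("wrist",(327,247),.115)
print(a,b,np.linalg.norm(a-b),(a+b)/2,np.degrees(np.arctan2(*(a-b)[:2])),"deg from y toward x")
for p in [(285,73),(356,69),(361,238),(298,241)]: print(atz("wrist",p,.045))
r=trace("key_grip","wrist")[0]["region"]
ys,xs=np.nonzero(r)
pts=np.array([atz("wrist",(x,y),.115)[:2] for x,y in zip(xs,ys)])
rc=cv2.minAreaRect(pts.astype(np.float32)); print(rc)
for y in range(170,260,8): print(y,xs[ys==y].min() if (ys==y).any() else None,xs[ys==y].max() if (ys==y).any() else None)
E
python3 c.py
```

```text
[0.6005 0.2345 0.115 ] [0.5962 0.1729 0.115 ] 0.06172605921572601 [0.5984 0.2037 0.115 ] 3.96996984329135 deg from y toward x
[0.5631 0.3168 0.045 ]
[0.6275 0.3183 0.045 ]
[0.632  0.1577 0.045 ]
[0.5677 0.1565 0.045 ]
((0.5961126685142517, 0.20126910507678986), (0.07295143604278564, 0.022810403257608414), 84.63477325439453)
170 327 327
178 321 339
186 320 339
194 314 340
202 313 340
210 318 338
218 318 337
226 318 337
234 318 337
242 318 336
250 318 337
258 None None
```

Call:
{"method": "carry_out", "body": {
  "travel": [
    [0,0,0],
    [0,0,0],
    [0,0,0],
    [0,0,0],
    [0,0,0],
    [0,0,0],
    [0,0,0],
    [0,0,0],
    [0,0,0],
    [0,0,0],
    [0,0,0],
    [0,0,0],
    [0,0,0],
    [0,0,0],
    [0,0,0],
    [0,0,0],
    [0,0,0],
    [0,0,0],
    [0,0,0]
  ],
  "angular": [
    [0,0,-10],
    [0,0,-10],
    [0,0,-10],
    [0,0,-10],
    [0,0,-10],
    [0,0,-10],
    [0,0,-10],
    [0,0,-10],
    [0,0,-10],
    [0,0,-10],
    [0,0,-10],
    [0,0,-10],
    [0,0,-10],
    [0,0,-10],
    [0,0,-10],
    [0,0,-10],
    [0,0,-10],
    [0,0,-10],
    [0,0,0]
  ],
  "hand": [1,1,1,1,1,1,1,1,1,1,1,1,1,1,1,1,1,1,1]
}}

```text
clock: 6.08
tcp_pos: [0.5897, 0.2068, 0.302]
tool_rot: [-0.127, 3.137, 0.003]
ft_force: [-0.2, -0.8, 0.4]
grip_width: 0.0855
```

```bash
python3 b.py w2
```

```text
[0.5897 0.2068 0.302 ] [[-0.9967 -0.0806  0.0015]
 [-0.0806  0.9967  0.0017]
 [-0.0017  0.0016 -1.    ]] [ 0.3367  0.4242  0.2894  1.434   0.0011 -1.3148] 6.075
[0.5958 0.1274 0.445 ]
key_grip [308. 198.] 0.76 [0.5991 0.2002 0.104 ]
stand_hole0 [313. 187.] 0.74 [0.5963 0.2021 0.045 ]
stand_hole0 [305. 261.] 0.7 [0.5981 0.2795 0.045 ]
driver_center [308. 267.] 0.83 [0.5951 0.2727 0.078 ]
[307.1, 192.9] 0.75 1784
(310.7231140136719, 197.46051025390625) (28.12639045715332, 85.22340393066406) 1.2730300426483154
```

View pics/w2.png

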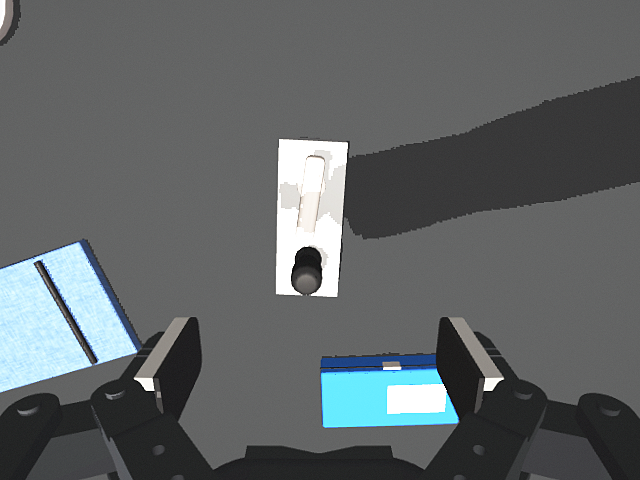

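The flipped view shows the bar from about (315,157) to (305,231) and the driver at (307,272).

```bash
cat > d.py <<'E'
from h import *
np.set_printoptions(precision=4,suppress=True)
for p in [(279,140),(349,142),(337,297),(277,294)]: print(atz("wrist",p,.045))
im=cv2.imread("pics/w2.png"); 
a=atz("wrist",(315,156),.115);b=atz("wrist",(304.5,231),.115)
print(a,b,np.linalg.norm(a-b),(a+b)/2,np.degrees(np.arctan2(*(b-a)[:2])))
c=im[130:310,260:370]; cv2.imwrite("pics/w2c.png",cv2.resize(c,None,fx=4,fy=4,interpolation=cv2.INTER_CUBIC)[:,:,:][:600] if 0 else cv2.resize(c,(363,594)))
E
python3 d.py
```

```text
[0.6315 0.1594 0.045 ]
[0.5652 0.1559 0.045 ]
[0.5612 0.3178 0.045 ]
[0.6253 0.3195 0.045 ]
[0.5962 0.1639 0.115 ] [0.6001 0.2263 0.115 ] 0.062491819792853 [0.5982 0.1951 0.115 ] 3.5658184980287886
```

View pics/w2c.png

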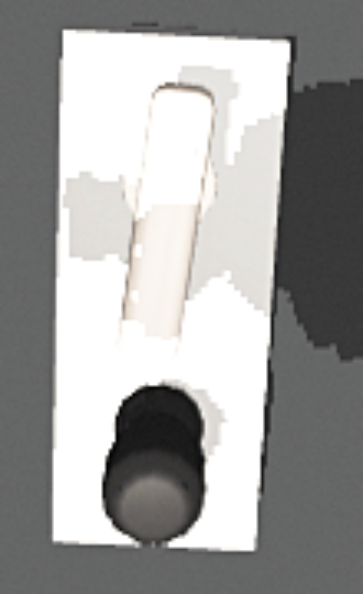

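Call:
{"method": "carry_out", "body": {
  "travel": [
    [0,0,0],
    [-8.7,-7.3,30],
    [0,0,40],
    [0,0,40],
    [0,0,30],
    [0,0,20],
    [0,0,10],
    [0,0,0]
  ],
  "angular": [
    [0,0,8],
    [0,0,0],
    [0,0,0],
    [0,0,0],
    [0,0,0],
    [0,0,0],
    [0,0,0],
    [0,0,0]
  ],
  "hand": [1,1,1,1,1,1,1,1]
}}

```text
clock: 7.38
tcp_pos: [0.6001, 0.1995, 0.1285]
tool_rot: [0.108, 3.134, 0.005]
ft_force: [0.2, -0.4, 0.2]
grip_width: 0.0855
```

```bash
python3 b.py w3
```

```text
[0.6001 0.1995 0.1285] [[-0.9976  0.069   0.0056]
 [ 0.069   0.9976  0.0031]
 [-0.0053  0.0035 -1.    ]] [ 0.3204  0.4926 -0.0523  1.0197  0.0012 -1.1813] 7.375
[0.5938 0.1199 0.2713]
key_grip [324. 296.] 0.74 [0.5979 0.2004 0.104 ]
driver_center [332. 396.] 0.58 [0.5977 0.2755 0.078 ]
[322.5, 290.8] 0.73 5873
(322.0, 295.0) (156.0, 46.0) 90.0
```

View pics/w3.png

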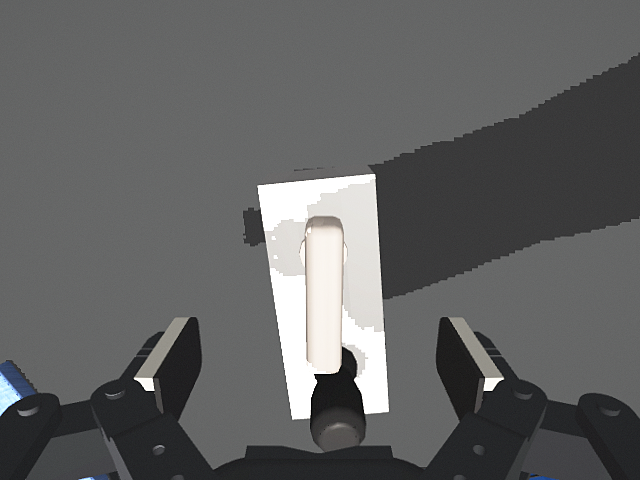

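The bar is aligned with the tool's y, spanning (324,217) to (324,370) and centred between the pads. I'll lower and grip.

Call:
{"method": "carry_out", "body": {
  "travel": [
    [2,1,25],
    [0,0,15],
    [0,0,5],
    [0,0,0],
    [0,0,0],
    [0,0,0],
    [0,0,0],
    [0,0,0],
    [0,0,0],
    [0,0,0]
  ],
  "angular": [
    [0,0,0],
    [0,0,0],
    [0,0,0],
    [0,0,0],
    [0,0,0],
    [0,0,0],
    [0,0,0],
    [0,0,0],
    [0,0,0],
    [0,0,0]
  ],
  "hand": [1,1,1,1,0,0,0,0,0,0],
  "newtons": 60
}}

```text
clock: 8.93
tcp_pos: [0.6017, 0.2022, 0.0881]
tool_rot: [0.108, 3.126, 0.011]
ft_force: [-0.6, 0.3, -0.6]
grip_width: 0.0147
```

```bash
cat > e.py <<'E'
from h import *
np.set_printoptions(precision=4,suppress=True)
t,M,s=tool(); print(t,M,s["joints"],s["clock"],s["grip_width"],s["ft_force"])
r=[atz("wrist",d["at"],.115) for d in (grab_frame("wrist") is None or mark_of("key_grip","wrist"))[:1]]; print(r)
E
python3 e.py
```

```text
[0.6017 0.2022 0.0881] [[-0.9975  0.0687  0.0139]
 [ 0.0688  0.9976  0.0068]
 [-0.0134  0.0077 -0.9999]] [ 0.3233  0.5202 -0.1175  0.9177  0.002  -1.1787] 8.925 0.014674186299877951 [-0.5928  0.2723 -0.5626]
[array([0.6018, 0.1934, 0.115 ])]
```

Call:
{"method": "carry_out", "body": {
  "travel": [
    [0,0,-10],
    [0,0,-20],
    [0,0,-40],
    [0,0,-50],
    [0,0,-50],
    [0,0,-10],
    [0,0,0]
  ],
  "angular": [
    [0,0,0],
    [0,0,0],
    [0,0,0],
    [0,0,0],
    [0,0,0],
    [0.4,0.8,0],
    [0,0,0]
  ],
  "hand": [0,0,0,0,0,0,0]
}}

```text
clock: 9.9
tcp_pos: [0.5997, 0.2002, 0.2753]
tool_rot: [0.109, 3.139, -0.001]
ft_force: [0.1, -0.6, -2.5]
grip_width: 0.0151
```

```bash
python3 b.py w4
```

```text
[0.5997 0.2002 0.2753] [[-0.9976  0.0695  0.0011]
 [ 0.0695  0.9976 -0.0007]
 [-0.0011 -0.0007 -1.    ]] [ 0.3228  0.44    0.2464  1.3764 -0.001  -1.1785] 9.9
[0.594  0.1212 0.4184]
key_grip [315. 341.] 0.95 [0.6107 0.3129 0.104 ]
key_grip [324. 198.] 0.33 [0.5949 0.1877 0.104 ]
stand_hole0 [319. 199.] 0.74 [0.5993 0.2007 0.045 ]
[315.3, 332.5] 0.91 9434
(321.0, 337.5) (199.0, 58.0) 90.0
```

View pics/w4.png

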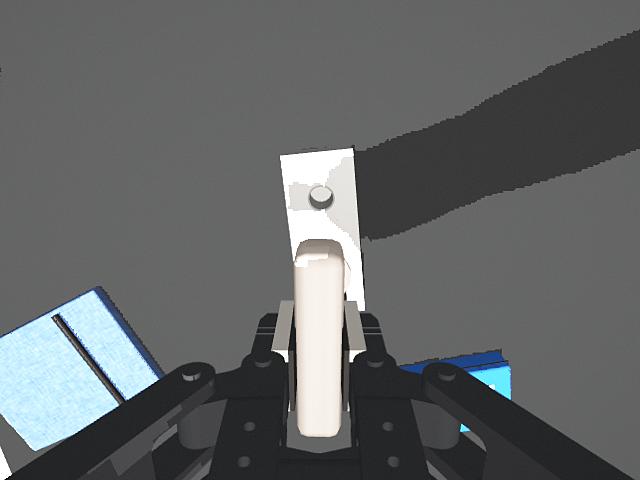

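The key is held; its empty hole is at (320,197), which puts it at about (0.599,0.2005). Next I carry the key over to the lock.

Call:
{"method": "carry_out", "body": {
  "travel": [
    [5,-40,0],
    [5,-50,0],
    [5,-50,0],
    [5,-50,0],
    [5,-50,0],
    [5,-50,0],
    [5,-50,0],
    [5,-40,0],
    [0,-20,0],
    [0,0,0]
  ],
  "angular": [
    [0,0,0],
    [0,0,0],
    [0,0,0],
    [0,0,0],
    [0,0,0],
    [0,0,0],
    [0,0,0],
    [0,0,0],
    [0,0,0],
    [0,0,0]
  ],
  "hand": [0,0,0,0,0,0,0,0,0,0]
}}

```text
clock: 11.45
tcp_pos: [0.5257, -0.2069, 0.2653]
tool_rot: [-0.104, -3.124, 0.002]
ft_force: [-0.2, 0.2, -2.7]
grip_width: 0.015
```

```bash
cat > f.py <<'E'
from h import *
import sys
np.set_printoptions(precision=4,suppress=True)
t,M,s=tool(); print(t,M,s["joints"],s["clock"],s["ft_force"])
P=camera_params("wrist"); save("wrist",sys.argv[1]); print(P["eye"])
for d in mark_of("lock_mouth","wrist")[:2]: print("lock",d["at"],d["confidence"],atz("wrist",d["at"],.138,P))
for d in mark_of("key_grip","wrist")[:1]: print("key",d["at"],d["confidence"],atz("wrist",d["at"],t[2]+.016,P))
for d in mark_of("key_tip","wrist")[:1]: print("tip",d["at"],d["confidence"],atz("wrist",d["at"],t[2]-.067,P))
for p in [(319,250),(318,435)]: print(atz("wrist",p,t[2]+.027,P))
for c in ("top","side"):
    grab_frame(c)
    for d in mark_of("key_grip",c)[:1]: print(c,"key",d["at"],d["confidence"],atz(c,d["at"],t[2]+.016))
    for d in mark_of("key_tip",c)[:1]: print(c,"tip",d["at"],d["confidence"],atz(c,d["at"],t[2]-.067))
E
python3 f.py w5
```

```text
[ 0.5257 -0.2069  0.2653] [[-0.9977  0.0665 -0.0156]
 [ 0.0665  0.9978 -0.0008]
 [ 0.0155 -0.0019 -0.9999]] [-0.3713  0.3297  0.0501  1.3054 -0.0064 -1.8755] 11.45 [-0.2387  0.2    -2.7084]
[ 0.5227 -0.286   0.4085]
lock [316.3, 224.1] 0.63 [ 0.525  -0.2114  0.138 ]
key [320.6, 342.5] 0.75 [ 0.5252 -0.2076  0.2813]
[ 0.5234 -0.2459  0.2923]
[ 0.5283 -0.177   0.2923]
top key [424.1, 252.0] 0.53 [ 0.5251 -0.2025  0.2813]
top tip [415.5, 253.8] 0.49 [ 0.5247 -0.2058  0.1983]
side key [332.8, 154.7] 0.66 [ 0.5215 -0.2228  0.2813]
side tip [335.4, 180.3] 0.5 [ 0.5134 -0.2207  0.1983]
```

View pics/w5.png

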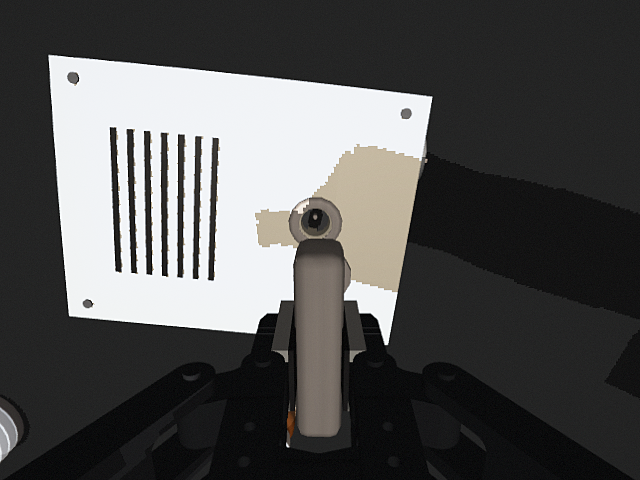

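The bezel is at (315,222), with its dark well and something of the plug visible. The key's shoulder peeks out on the right at (347,275). I'll overlay the key model to find how it sits in the hand.

```bash
cat > g.py <<'E'
from h import *
import sys
np.set_printoptions(precision=4,suppress=True)
im=cv2.imread(f"pics/{sys.argv[1]}.png"); P=camera_params("wrist"); t,M,s=tool()
dx,dy,L=[float(v) for v in sys.argv[2:5]]   # key axis offset in tool (m), lock guess uses mark
off=.0159
def kp(x,y,up): # key coords: up from bar centre
    return t+M@np.array([dx+x,dy+y,-off-up])
S=4
def pl(pts,c):
    q=(np.array([proj("wrist",p,P) for p in pts])-[240,180]+.5)*S
    cv2.polylines(big,[np.round(q).astype(int)],True,c,1)
big=cv2.resize(im[180:330,240:400],None,fx=S,fy=S,interpolation=cv2.INTER_CUBIC)
th=np.linspace(0,2*np.pi,60)
pl([kp(.014*np.cos(a),.014*np.sin(a),-.055) for a in th],(0,0,255))
pl([kp(.014*np.cos(a),.014*np.sin(a),-.059) for a in th],(0,0,255))
pl([kp(x,y,.011) for x,y in [(-.008,-.035),(.008,-.035),(.008,.035),(-.008,.035)]],(0,255,0))
pl([kp(x,y,-.011) for x,y in [(-.008,-.035),(.008,-.035),(.008,.035),(-.008,.035)]],(0,200,0))
lx,ly=[float(v) for v in sys.argv[5:7]]
for r,z,c in [(.019,.138,(255,0,0)),(.010,.138,(255,0,0)),(.010,.122,(255,0,255))]:
    pl([(lx+r*np.cos(a),ly+r*np.sin(a),z) for a in th],c)
cv2.imwrite(f"pics/{sys.argv[7]}.png",big)
for k in (258,435): 
  pass
E
python3 g.py w5 0 -.002 0 .525 -.2114 o1
python3 - <<'E'
import cv2
im=cv2.imread('pics/w5.png',0)
print(im[230:270:2,320], im[420:445,318])
E
```

```text
[ 61  71  62 149 117  42  48  47  47  53  54  49  64  75  88  94  99 104
 107 113] [112 113 112 112 111 113 113 112 111 111 113 111 112 109 101  92  79  28
  36  38  36  37  34  37  35]
```

View pics/o1.png

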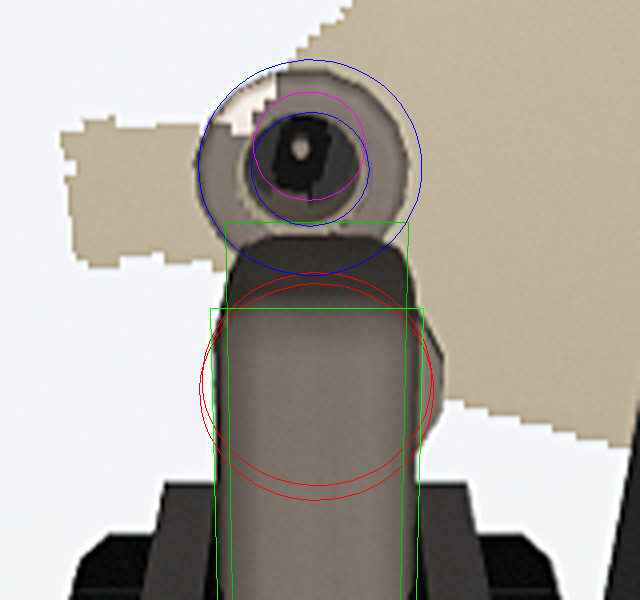

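The overlay shows the key about 2.5 mm off along tool y and leaning 1.4° in the hand. The bezel centre is near (0.526,-0.2114). The keyway slot shows in the well, turned about 11° clockwise from the bar. I'll level the key, prerotate it and come closer.

Call:
{"method": "carry_out", "body": {
  "travel": [
    [0,0,0],
    [0,0,0],
    [0,0,0],
    [-0.9,-1.9,25],
    [0,0,0]
  ],
  "angular": [
    [-0.15,-2.3,0],
    [0.1,0,6],
    [0.1,0,5],
    [0,0,0],
    [0,0,0]
  ],
  "hand": [0,0,0,0,0]
}}

```text
clock: 12.58
tcp_pos: [0.5276, -0.2064, 0.2413]
tool_rot: [0.404, 3.088, -0.003]
ft_force: [-1.1, -0.5, -1.5]
grip_width: 0.0155
```

```bash
python3 f.py w6; python3 g.py w6 0 -.0025 0 .5261 -.2114 o2
```

```text
[ 0.5276 -0.2064  0.2413] [[-0.966   0.257   0.027 ]
 [ 0.257   0.9664 -0.0053]
 [-0.0274  0.0018 -0.9996]] [-0.3758  0.3072 -0.0453  1.1912  0.005  -1.6866] 12.575 [-1.1207 -0.4728 -1.5362]
[ 0.5034 -0.2824  0.3842]
lock [327.4, 230.9] 0.9 [ 0.5235 -0.2119  0.138 ]
key [315.2, 337.3] 0.93 [ 0.5277 -0.2094  0.2573]
[ 0.5168 -0.2441  0.2683]
[ 0.5349 -0.1773  0.2683]
top key [425.1, 250.5] 0.67 [ 0.5289 -0.2103  0.2573]
top tip [319.3, 227.3] 0.6 [ 0.5755 -0.0155  0.1743]
side key [330.1, 161.0] 0.43 [ 0.5296 -0.2324  0.2573]
side tip [328.9, 186.5] 0.72 [ 0.5335 -0.2273  0.1743]
```

View pics/o2.png

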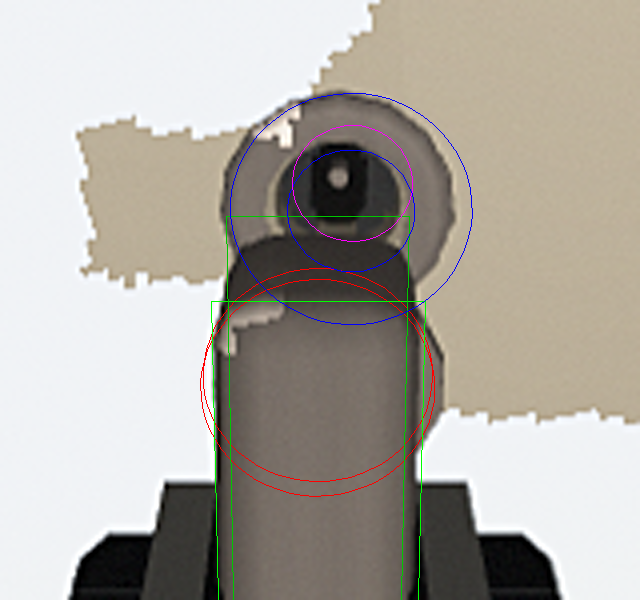

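The slot now looks parallel to the bar. I'll re-measure the lock more carefully, with state readings, before descending.

```bash
cat > k.py <<'E'
from h import *
np.set_printoptions(precision=4,suppress=True)
for i in range(2):
    t,M,s=tool(); P=camera_params("wrist"); im=save("wrist","w7"); g=cv2.cvtColor(im,cv2.COLOR_RGB2GRAY)
    print(t,s["qvel"],P["eye"])
old=cv2.imread("pics/w6.png",0); print(np.abs(old.astype(int)-g).max())
for e in [(295.5,231),(353.75,231),(325,203),(309.5,231),(340.2,231)]: print(e,atz("wrist",e,.138,P))
rr=np.asarray(P["rotation"]); print(M.T@rr if rr.shape==(3,3) else rr)
print(im[231,285:365].tolist() if 0 else g[231,285:365])
E
python3 k.py
```

```text
[ 0.5291 -0.2072  0.2434] [-0.0005  0.0019 -0.0031 -0.0011 -0.0006 -0.0019] [ 0.5043 -0.2829  0.3863]
[ 0.5291 -0.2072  0.2433] [-0.0016  0.0009 -0.0019 -0.0015  0.0007  0.0005] [ 0.5043 -0.2829  0.3862]
255
(295.5, 231) [ 0.5451 -0.2172  0.138 ]
(353.75, 231) [ 0.5097 -0.2081  0.138 ]
(325, 203) [ 0.5226 -0.2299  0.138 ]
(309.5, 231) [ 0.5366 -0.215   0.138 ]
(340.2, 231) [ 0.5179 -0.2102  0.138 ]
[0.3857 3.0083 0.4686]
[176 175 174 174 176 174 175 175 177 174 175 175 178 182  51  90 104 115
 117 120 115 119 116 116 109 146 149  93  69  68  62  50  51  52  55  53
  31  24  16  20  18  23  21  19  21  23  17  18  18  25  53  55  54  52
  52  49  51  57 107 132 112 108 117 115 115 118 119 120 110 102  91 118
 188 179 180 176 176 176 177 176]
```

```bash
cat > k2.py <<'E'
from h import *
np.set_printoptions(precision=4,suppress=True)
g=cv2.imread("pics/w7.png",0); P=camera_params("wrist"); t,M,s=tool(); print(t,M)
# ring outer edge: bright->dark along rows 212..240
pts=[]
for r in range(212,246,2):
    row=g[r].astype(int); L=[c for c in range(285,327) if row[c]<row[c-1]-35][:1]; Rr=[c for c in range(370,329,-1) if row[c-1]<row[c]-35][:1]
    s_=[c for c in range(300,356) if row[c]<40]
    print(r,L,Rr,s_[:1],s_[-1:])
print(g[195:245,328])
E
python3 k2.py; python3 g.py w7 0 -.003 0 .5274 -.2126 o3
```

```text
[ 0.529  -0.2072  0.2432] [[-0.9659  0.2572  0.0312]
 [ 0.2571  0.9664 -0.007 ]
 [-0.0319  0.0013 -0.9995]]
212 [289] [350] [] []
214 [304] [351] [] []
216 [303] [352] [324] [332]
218 [302] [353] [323] [333]
220 [301] [355] [321] [334]
222 [300] [356] [321] [334]
224 [300] [356] [314] [334]
226 [299] [356] [321] [334]
228 [299] [357] [321] [334]
230 [299] [357] [321] [334]
232 [299] [357] [322] [333]
234 [299] [357] [322] [332]
236 [299] [356] [] []
238 [300] [356] [] []
240 [301] [355] [305] [305]
242 [300] [354] [300] [301]
244 [299] [353] [300] [300]
[176 175 178 175 174 178 183 137  68  94 106 115 126 126 121 122 117 118
 118 108  65   5  18  17  29  44  56  99 125 128 132  92  11  15  17  17
  18  20  16  13  42  72  76  64  44  45  47  46  47  45]
```

View pics/o3.png

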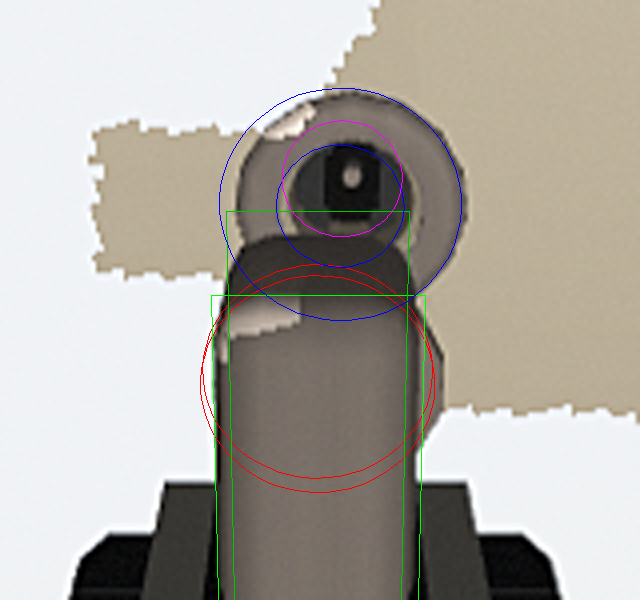

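The settled view gives the bezel centre at (328,231), about (0.5255,-0.2119), and the slot is parallel to the bar. The key axis is at about (0.528,-0.2105) and vertical. I'll shift and come down to just above the mouth.

Call:
{"method": "carry_out", "body": {
  "travel": [
    [2,-2,0],
    [0.5,0,15],
    [0.3,0,10],
    [0,0,0]
  ],
  "angular": [
    [0,0,0],
    [0,0,0],
    [0,0,0],
    [0,0,0]
  ],
  "hand": [0,0,0,0]
}}

```text
clock: 13.68
tcp_pos: [0.5257, -0.2085, 0.2156]
tool_rot: [0.404, 3.085, -0.004]
ft_force: [-0.6, 0.1, -1.5]
grip_width: 0.0151
```

```bash
cat > m.py <<'E'
from h import *
np.set_printoptions(precision=4,suppress=True)
grab_frame("top"); grab_frame("top")
t,M,s=tool(); d=np.array([0,-.0031,-.016]); d2=np.array([.0013,-.0031,.043])
print(s["clock"],t,M[:,2],"F",s["ft_force"],"T",s["torque"],s["grip_width"],"j6",s["joints"][5],"yaw cw of +y",np.degrees(np.arctan2(M[0,1],M[1,1])))
print("bar",t+M@d,"shoulder",t+M@d2, "tool delta to lock mm (xy at shoulder)",M.T@(np.array([.5255,-.2119,0])-(t+M@d2)*[1,1,0])*1000)
E
python3 m.py
```

```text
13.775 [ 0.5264 -0.2087  0.2166] [ 0.0312 -0.007  -0.9995] F [ 0.2632  0.0081 -1.8517] T [0.0317 0.0533 0.0777] 0.015096063471300894 j6 -1.690830320839958 yaw cw of +y 14.910916807174004
bar [ 0.5251 -0.2116  0.2326] shoulder [ 0.5256 -0.2117  0.1736] tool delta to lock mm (xy at shoulder) [ 0.0826 -0.2549 -0.003 ]
```

Call:
{"method": "carry_out", "body": {
  "travel": [
    [0.3,0,10],
    [0.2,0,6],
    [0.1,0,4],
    [0,0,0]
  ],
  "angular": [
    [0,0,0],
    [0,0,0],
    [0,0,0],
    [0,0,0]
  ],
  "hand": [0,0,0,0]
}}

```text
clock: 14.28
tcp_pos: [0.5268, -0.2088, 0.1956]
tool_rot: [0.403, 3.083, -0.005]
ft_force: [0.5, -0.5, -2.1]
grip_width: 0.015
```

```bash
python3 m.py
```

```text
14.375 [ 0.5271 -0.2089  0.1961] [ 0.0328 -0.0076 -0.9994] F [-0.6183 -0.7756 -2.1282] T [ 0.043   0.0379 -0.0076] 0.014828526246077722 j6 -1.690755652681645 yaw cw of +y 14.905922564436477
bar [ 0.5258 -0.2118  0.212 ] shoulder [ 0.5265 -0.2119  0.153 ] tool delta to lock mm (xy at shoulder) [ 0.9556 -0.245  -0.0325]
```

The nose is in the well without touching. I'll go on down, pressing gently.

Call:
{"method": "carry_out", "body": {
  "travel": [
    [0.7,0,4],
    [0.1,0,4],
    [0.1,0,3],
    [0,0,0]
  ],
  "angular": [
    [0,0,0],
    [0,0,0],
    [0,0,0],
    [0,0,0]
  ],
  "hand": [0,0,0,0]
}}

```text
clock: 14.88
tcp_pos: [0.5268, -0.2089, 0.1847]
tool_rot: [0.403, 3.081, -0.005]
ft_force: [-0.7, 0.0, -3.5]
grip_width: 0.0153
```

```bash
python3 m.py
```

```text
14.975 [ 0.527  -0.2089  0.185 ] [ 0.0341 -0.0081 -0.9994] F [ 1.167  -0.5686 -1.1137] T [ 0.0319  0.0477 -0.0167] 0.015202230743615413 j6 -1.690903395362213 yaw cw of +y 14.904446119799465
bar [ 0.5257 -0.2118  0.201 ] shoulder [ 0.5264 -0.212   0.142 ] tool delta to lock mm (xy at shoulder) [ 0.9303 -0.1868 -0.0328]
```

There is no spring reaction at 4 mm above the bezel, so the wings seem to have found the keyway. I'll go to the shoulder contact.

Call:
{"method": "carry_out", "body": {
  "travel": [
    [0.1,0,2.5],
    [0,0,1.5],
    [0,0,1],
    [0,0,0]
  ],
  "angular": [
    [0,0,0],
    [0,0,0],
    [0,0,0],
    [0,0,0]
  ],
  "hand": [0,0,0,0]
}}

```text
clock: 15.48
tcp_pos: [0.5271, -0.209, 0.18]
tool_rot: [0.403, 3.08, -0.006]
ft_force: [0.8, 1.0, -1.5]
grip_width: 0.0151
```

```bash
python3 m.py
```

```text
15.575 [ 0.5272 -0.209   0.18  ] [ 0.0344 -0.0082 -0.9994] F [-0.9266  0.2366 -0.5276] T [0.0637 0.1708 0.0002] 0.015337038200352069 j6 -1.6908361511447383 yaw cw of +y 14.905033361639788
bar [ 0.5258 -0.2118  0.196 ] shoulder [ 0.5266 -0.212   0.137 ] tool delta to lock mm (xy at shoulder) [ 1.0733 -0.1954 -0.0381]
```

The shoulder is at bezel height with no spring push, so it looks engaged. I'll turn a first 30° about the key's axis and check the torque.

Call:
{"method": "carry_out", "body": {
  "travel": [
    [-0.5,-0.1,0],
    [-0.5,-0.1,0],
    [-0.5,-0.1,0],
    [0,0,0]
  ],
  "angular": [
    [0.22,0,10],
    [0.22,0,10],
    [0.22,0,10],
    [0,0,0]
  ],
  "hand": [0,0,0,0]
}}

```text
clock: 16.08
tcp_pos: [0.5276, -0.2097, 0.18]
tool_rot: [1.208, 2.865, -0.01]
ft_force: [0.6, -0.2, -2.2]
grip_width: 0.0151
```

```bash
python3 m.py
```

```text
16.175 [ 0.5276 -0.2097  0.18  ] [ 0.0272 -0.018  -0.9995] F [ 0.305  -0.5381 -1.9922] T [0.0508 0.1537 0.1368] 0.015199124914974927 j6 -1.1482623414527702 yaw cw of +y 45.66360824820266
bar [ 0.525  -0.2116  0.196 ] shoulder [ 0.5257 -0.2117  0.137 ] tool delta to lock mm (xy at shoulder) [-0.017  -0.2508 -0.0012]
```

Resistance is 0.137 N m about z, so the plug is turning. Continuing.

Call:
{"method": "carry_out", "body": {
  "travel": [
    [-0.5,-0.1,0],
    [-0.5,-0.1,0],
    [-0.5,-0.1,0],
    [-0.5,-0.1,0],
    [-0.5,-0.1,0],
    [0,0,0]
  ],
  "angular": [
    [0.22,0,10],
    [0.22,0,10],
    [0.22,0,10],
    [0.22,0,10],
    [0.22,0,10],
    [0,0,0]
  ],
  "hand": [0,0,0,0,0,0]
}}

```text
clock: 16.92
tcp_pos: [0.5278, -0.2121, 0.18]
tool_rot: [2.324, 2.079, -0.015]
ft_force: [-0.1, 0.6, -1.3]
grip_width: 0.0151
```

```bash
python3 m.py
```

```text
17.025 [ 0.5278 -0.2121  0.18  ] [ 0.0089 -0.0238 -0.9997] F [ 0.2197 -0.0806 -1.6356] T [0.0527 0.1391 0.1187] 0.01499708952082398 j6 -0.2603078669702468 yaw cw of +y 96.36365739609266
bar [ 0.5246 -0.2113  0.196 ] shoulder [ 0.5252 -0.2114  0.137 ] tool delta to lock mm (xy at shoulder) [-0.4234  0.3241  0.0133]
```

Call:
{"method": "carry_out", "body": {
  "travel": [
    [-0.3,0,0],
    [-0.3,0,0],
    [0,0,0]
  ],
  "angular": [
    [0.1,0,5],
    [0.1,0,5],
    [0,0,0]
  ],
  "hand": [0,0,0]
}}

```text
clock: 17.4
tcp_pos: [0.5275, -0.2125, 0.18]
tool_rot: [2.494, 1.875, -0.015]
ft_force: [-0.1, 1.0, -1.3]
grip_width: 0.0152
```

```bash
python3 m.py
```

```text
17.5 [ 0.5275 -0.2125  0.18  ] [ 0.0055 -0.0229 -0.9997] F [ 0.0462 -0.5715 -1.0911] T [0.0614 0.1148 0.1474] 0.015065126377876558 j6 -0.09023171315403959 yaw cw of +y 106.14949396454413
bar [ 0.5245 -0.2113  0.196 ] shoulder [ 0.5252 -0.2114  0.137 ] tool delta to lock mm (xy at shoulder) [-0.403   0.4809  0.0138]
```

Call:
{"method": "carry_out", "body": {
  "travel": [
    [-0.2,0,0],
    [-0.2,0,0],
    [0,0,0]
  ],
  "angular": [
    [0.1,0,4],
    [0.1,0,4],
    [0,0,0]
  ],
  "hand": [0,0,0]
}}

```text
clock: 17.88
tcp_pos: [0.5273, -0.2128, 0.18]
tool_rot: [2.619, 1.7, -0.016]
ft_force: [-1.1, 0.8, -1.2]
grip_width: 0.015
```

```bash
python3 m.py
```

```text
17.975 [ 0.5273 -0.2128  0.18  ] [ 0.0023 -0.0216 -0.9998] F [-0.4792  0.1484 -0.8066] T [0.0546 0.1224 0.1431] 0.015048167368609568 j6 0.04653618767565783 yaw cw of +y 114.01960171567882
bar [ 0.5245 -0.2112  0.196 ] shoulder [ 0.5251 -0.2113  0.137 ] tool delta to lock mm (xy at shoulder) [-0.4073  0.5892  0.0141]
```

Call:
{"method": "carry_out", "body": {
  "travel": [
    [-0.15,0,0],
    [-0.15,0,0],
    [0,0,0]
  ],
  "angular": [
    [0.1,0,3],
    [0.1,0,3],
    [0,0,0]
  ],
  "hand": [0,0,0]
}}

```text
clock: 18.35
tcp_pos: [0.5271, -0.213, 0.18]
tool_rot: [2.705, 1.564, -0.017]
ft_force: [-0.8, 1.6, -1.7]
grip_width: 0.0152
```

```bash
python3 m.py
```

```text
18.45 [ 0.5272 -0.213   0.18  ] [-0.0007 -0.0201 -0.9998] F [-0.0588 -0.6318 -1.9736] T [0.0533 0.0886 0.1227] 0.014931014220600355 j6 0.14884525250046246 yaw cw of +y 119.91771876315858
bar [ 0.5245 -0.2111  0.196 ] shoulder [ 0.5251 -0.2112  0.137 ] tool delta to lock mm (xy at shoulder) [-0.4015  0.6977  0.0137]
```

Call:
{"method": "carry_out", "body": {
  "travel": [
    [-0.15,0,0],
    [-0.15,0,0],
    [0,0,0]
  ],
  "angular": [
    [0,0,3],
    [0,0,3],
    [0,0,0]
  ],
  "hand": [0,0,0]
}}

```text
clock: 18.82
tcp_pos: [0.5267, -0.213, 0.1801]
tool_rot: [2.78, 1.425, -0.016]
ft_force: [-0.6, -0.1, -1.3]
grip_width: 0.0149
```

```bash
python3 m.py
```

```text
18.925 [ 0.5267 -0.213   0.18  ] [-0.0011 -0.0199 -0.9998] F [-0.6848 -0.6953 -1.7845] T [0.1205 0.2349 0.5361] 0.01514543182675789 j6 0.250446264666121 yaw cw of +y 125.75059102558137
bar [ 0.5242 -0.2108  0.196 ] shoulder [ 0.5249 -0.211   0.137 ] tool delta to lock mm (xy at shoulder) [-0.4381  1.0168  0.0182]
```

The torque jumped to 0.54 N m, so the locked stop is reached. I'll relax 5° within the play, then draw the key straight out.

Call:
{"method": "carry_out", "body": {
  "travel": [
    [0.3,0,0],
    [0,0,0],
    [-0.1,0,-6],
    [-0.2,0,-8],
    [-0.2,0,-10],
    [-0.4,0,-20],
    [-0.6,0,-30],
    [0,0,-30],
    [0,0,0]
  ],
  "angular": [
    [0,0,-5],
    [0,0,0],
    [0,0,0],
    [0,0,0],
    [0,0,0],
    [0,0,0],
    [0,0,0],
    [0,0,0],
    [0,0,0]
  ],
  "hand": [0,0,0,0,0,0,0,0,0]
}}

```text
clock: 20.05
tcp_pos: [0.5276, -0.213, 0.2919]
tool_rot: [2.714, 1.538, -0.011]
ft_force: [-0.4, -0.2, -2.3]
grip_width: 0.015
```

```bash
python3 m.py; cat > n.py <<'E'
from h import *
im=save("wrist","w8")
E
python3 n.py
```

```text
20.15 [ 0.526  -0.2123  0.2887] [-0.0005 -0.0205 -0.9998] F [ 0.415   0.5372 -2.4385] T [ 0.0526  0.0322 -0.0549] 0.01498033384266087 j6 0.16644760831800856 yaw cw of +y 120.89024862365751
bar [ 0.5234 -0.2104  0.3046] shoulder [ 0.524  -0.2105  0.2456] tool delta to lock mm (xy at shoulder) [-0.4579  1.9883  0.0283]
```

View pics/w8.png

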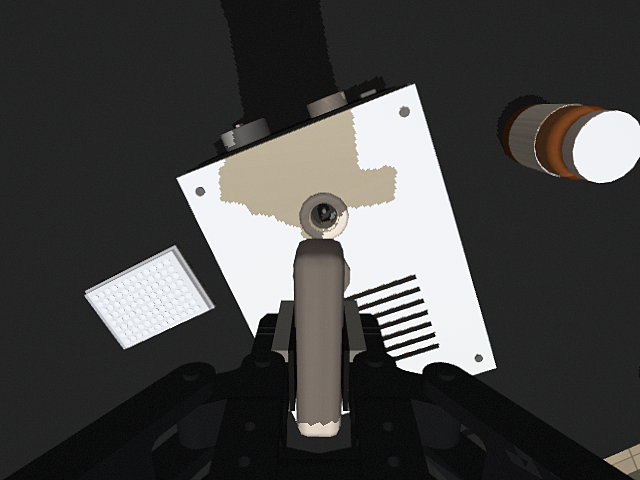

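The key is out: the well at (325,213) is open and the key is still straight in the hand. The bottle and plate are in place. I'll turn back to the original bar direction and return above the stand.

Call:
{"method": "carry_out", "body": {
  "travel": [
    [0,0,0],
    [0,0,0],
    [0,0,0],
    [0,0,0],
    [0,0,0],
    [0,0,0],
    [0,0,0],
    [0,0,0],
    [0,0,0],
    [0,0,0],
    [0,0,0],
    [0,0,0],
    [0,0,0]
  ],
  "angular": [
    [-0.2,0,-10],
    [-0.2,0,-10],
    [-0.2,0,-10],
    [-0.2,0,-10],
    [-0.2,0,-10],
    [-0.2,0,-10],
    [-0.2,0,-10],
    [-0.2,0,-10],
    [-0.2,0,-10],
    [-0.2,0,-10],
    [-0.2,0,-10],
    [-0.1,0,-4],
    [0,0,0]
  ],
  "hand": [0,0,0,0,0,0,0,0,0,0,0,0,0]
}}

```text
clock: 21.82
tcp_pos: [0.5128, -0.2075, 0.263]
tool_rot: [-0.086, -3.127, -0.019]
ft_force: [-0.4, 1.0, -1.8]
grip_width: 0.015
```

```bash
python3 m.py; python3 -c "
from h import *
print(togo([.600,.2026,.289]))"
```

```text
21.925 [ 0.5129 -0.2075  0.2633] [-0.0131  0.0124 -0.9998] F [-0.124   0.36   -1.7039] T [-0.0116 -0.0196 -0.0468] 0.015320182479285498 j6 -1.9036451895702675 yaw cw of +y 3.177790482149324
bar [ 0.5129 -0.2108  0.2793] shoulder [ 0.5109 -0.21    0.2203] tool delta to lock mm (xy at shoulder) [-14.7234  -1.1137  -0.2154]
[-63.9 414.5 -21.7]
```

Call:
{"method": "carry_out", "body": {
  "travel": [
    [-5,30,-12],
    [-7,50,-8],
    [-7,50,0],
    [-7,50,0],
    [-7,50,0],
    [-7,50,0],
    [-7,50,0],
    [-7,50,0],
    [-5,20,0],
    [0,0,0]
  ],
  "angular": [
    [0,0,0],
    [0,0,0],
    [0,0,0],
    [0,0,0],
    [0,0,0],
    [0,0,0],
    [0,0,0],
    [0,0,0],
    [0,0,0],
    [0,0,0]
  ],
  "hand": [0,0,0,0,0,0,0,0,0,0]
}}

```text
clock: 23.18
tcp_pos: [0.599, 0.1999, 0.2831]
tool_rot: [-0.107, -3.124, -0.017]
ft_force: [-0.5, -0.4, -1.7]
grip_width: 0.015
```

```bash
sed 's/\.5255,-\.2119/.5995,.1995/' m.py > m2.py; python3 m2.py; cat > p.py <<'E'
from h import *
np.set_printoptions(precision=4,suppress=True)
P=camera_params("wrist"); im=save("wrist","w9"); g=cv2.cvtColor(im,cv2.COLOR_RGB2GRAY)
for k,z in (("stand_hole0",.045),("driver_center",.078),("stand",0)):
    for d in mark_of(k,"wrist")[:2]: print(k,d["at"],d["confidence"],atz("wrist",d["at"],z,P))
h=mark_of("stand_hole0","wrist")[0]["at"]; h=[int(round(v)) for v in h]
print(h); print(g[h[1]-22:h[1]+23:2,h[0]-24:h[0]+25:2])
for c in("top","side"):
    grab_frame(c)
    for d in mark_of("stand_hole0",c)[:2]: print(c,d["at"],d["confidence"],atz(c,d["at"],.045))
E
python3 p.py
```

```text
23.275 [0.5986 0.1981 0.2834] [-0.016   0.0108 -0.9998] F [-0.5987  1.1104 -2.0476] T [-0.0707 -0.0407  0.0234] 0.01481404905465194 j6 -1.188883090998658 yaw cw of +y 4.025062916109289
bar [0.5986 0.1948 0.2994] shoulder [0.5964 0.1955 0.2404] tool delta to lock mm (xy at shoulder) [-2.8235  4.1803 -0.0071]
stand_hole0 [315.1, 195.9] 0.7 [0.598  0.1995 0.045 ]
stand [319.2, 221.8] 0.68 [0.596  0.2378 0.    ]
stand [315.7, 192.2] 0.29 [0.5974 0.2054 0.    ]
[315, 196]
[[255 255 255 255 255 255 255 255 255 255 255 255 255 255 223 226 227 228
  228 228 228 229 228 228 229]
 [255 255 255 255 255 255 255 255 255 255 255 255 255 255 221 227 227 228
  228 229 228 229 228 228 228]
 [255 255 255 255 255 255 255 255 255 255 255 255 255 255 224 227 228 228
  227 228 228 229 229 229 228]
 [223 222 220 221 221 220 221 221 224 226 226 225 255 223 226 228 228 228
  227 227 227 228 229 228 229]
 [225 225 226 225 225 227 226 226 227 226 227 231 231 231 229 228 226 227
  227 228 228 228 228 227 229]
 [225 226 226 226 226 226 225 226 228 216 178 171 181 183 189 212 230 227
  227 228 227 228 228 228 227
[... 1277 characters left out ...]
55 255 255 255 255 255 255 255 255 255 255 255 255 221 224
  224 223 226 226 227 227 226]
 [255 255 255 255 255 255 255 255 255 255 255 255 255 255 255 255 255 222
  224 222 226 227 226 226 225]
 [255 255 255 255 255 255 255 255 255 255 255 255 255 255 255 255 255 255
  223 224 224 226 226 224 227]
 [255 255 255 255 255 255 255 255 255 255 255 255 255 255 255 255 255 255
  224 223 224 224 225 226 226]
 [255 255 255 255 255 255 255 255 255 255 255 255 255 255 255 255 255 255
  255 222 224 224 225 225 225]]
top [194.9, 220.5] 0.93 [0.5983 0.2759 0.045 ]
top [229.1, 222.4] 0.55 [0.5952 0.1947 0.045 ]
side [301.9, 328.2] 0.78 [0.5982 0.2814 0.045 ]
side [304.8, 306.7] 0.68 [0.5946 0.2019 0.045 ]
```

Call:
{"method": "carry_out", "body": {
  "travel": [
    [0,0,0],
    [-0.5,4,0],
    [0,0,40],
    [0,0,40],
    [0,0,10],
    [0,0,0]
  ],
  "angular": [
    [0.5,-2.2,0],
    [0,0,0],
    [0,0,0],
    [0,0,0],
    [0,0,0],
    [0,0,0]
  ],
  "hand": [0,0,0,0,0,0]
}}

```text
clock: 24.48
tcp_pos: [0.604, 0.2025, 0.1942]
tool_rot: [0.112, 3.114, 0.005]
ft_force: [0.3, -0.4, -1.8]
grip_width: 0.0147
```

```bash
sed -i 's/\.5995,\.1995/.5988,.199/' m2.py; python3 m2.py;  cat > q.py <<'E'
from h import *
P=camera_params("wrist"); im=save("wrist","w10")
for d in mark_of("stand_hole0","wrist")[:2]: print(d["at"],d["confidence"],atz("wrist",d["at"],.045,P))
E
python3 q.py
```

```text
24.575 [0.6047 0.2027 0.1954] [ 0.0283  0.003  -0.9996] F [-0.8346  0.1203 -2.7979] T [ 0.0359 -0.021   0.0219] 0.014762795133715445 j6 -1.1723327098539733 yaw cw of +y 4.12180605219951
bar [0.604  0.1995 0.2114] shoulder [0.6044 0.1998 0.1524] tool delta to lock mm (xy at shoulder) [ 5.4997 -1.211  -0.1601]
[331.7, 217.8] 0.96 [0.59915026 0.201166   0.045     ]
```

```bash
cat > r.py <<'E'
from h import *
np.set_printoptions(linewidth=250)
g=cv2.imread("pics/w10.png",0); P=camera_params("wrist")
print(g[190:250:2,300:364:2])
E
python3 r.py
```

```text
[[255 255 255 255 255 255 255 255 255 255 255 255 255 255 255 220 225 226 226 226 227 226 227 226 227 228 227 229 228 229 229 229]
 [255 255 255 255 255 255 255 255 255 255 255 255 255 255 255 221 227 226 226 226 226 227 226 227 227 228 229 228 228 228 228 228]
 [255 255 255 255 255 255 255 255 255 255 255 255 255 255 218 224 226 227 227 226 225 226 227 227 227 229 227 228 228 228 228 229]
 [255 255 255 255 255 255 255 255 255 255 255 255 255 255 223 225 226 226 226 227 226 227 227 227 226 227 227 227 227 229 228 228]
 [255 255 255 255 255 255 255 255 255 255 255 255 255 224 223 226 229 230 228 226 227 226 227 226 227 229 227 228 227 228 228 227]
 [255 255 255 255 255 255 255 255 255 255 255 255 255 228 200 177 162 164 175 203 225 227 224 226 225 227 227 227 227 228 227 228]
 [222 220 255 255 255 222 223 255 255 255 255 255 255 178 211 215 231 230 223 204 170 190 232 226 225 228 228 227 226 227 228 227]
 [224 225 220 220 222 224 225 226 222 225 226 180 203 229 227 227 224 224 224 225 229 202 162 232 226 228 226 227 227 228 228 227]
 [221 225 225 225 224 224 224 225 222 226 179 219 22
[... 2130 characters left out ...]
221 221 222 224 221 221 225 225 224 224 224]
 [255 255 227 116 121 123 125 126 124 119 120 120 121 122 123 123 122 136 189 218 224 220 220 221 221 221 221 226 224 223 225 224]
 [101 126 133 133 134 130 134 131 131 128 132 131 128 130 129 129 129 134 132 126 210 222 221 220 222 220 221 224 224 225 224 225]
 [131 139 138 134 137 140 134 134 134 134 133 131 129 131 132 135 138 134 133 134 142 225 223 221 222 222 222 224 225 226 225 224]
 [137 143 143 146 145 142 142 139 139 145 145 140 144 140 143 140 140 141 135 136 128 235 221 221 221 221 220 224 225 225 224 224]
 [145 149 151 152 151 148 148 149 151 149 148 148 147 145 146 148 148 140 137 136 133 154 223 221 221 222 220 224 223 225 224 224]]
```

```bash
python3 - <<'E'
from h import *
P=camera_params("wrist"); print(atz("wrist",(333.5,215.7),.045,P))
a=atz("wrist",(317,216),.045,P);b=atz("wrist",(350,216),.045,P);print(np.linalg.norm(a-b))
g=cv2.imread("pics/w10.png",0)
for r in (270,280,290): print(r,g[r,285:360:1].tolist())
E
```

```text
[0.59832694 0.19998148 0.045     ]
0.02423946150231089
270 [103, 106, 105, 104, 99, 103, 101, 99, 110, 203, 197, 255, 255, 255, 255, 222, 230, 234, 237, 241, 242, 242, 242, 244, 243, 243, 243, 243, 244, 244, 244, 245, 245, 244, 244, 244, 243, 244, 243, 244, 243, 243, 244, 244, 244, 244, 244, 245, 244, 242, 242, 240, 238, 236, 234, 232, 228, 198, 165, 187, 254, 247, 245, 245, 238, 255, 255, 255, 255, 255, 255, 255, 255, 255, 255]
280 [102, 102, 103, 105, 104, 104, 103, 101, 98, 146, 179, 208, 216, 218, 223, 227, 232, 234, 238, 240, 242, 242, 243, 243, 243, 244, 244, 244, 244, 244, 243, 245, 244, 243, 243, 244, 243, 243, 243, 243, 243, 243, 244, 244, 244, 244, 245, 245, 244, 243, 242, 241, 237, 234, 232, 231, 221, 190, 159, 220, 252, 246, 245, 242, 242, 255, 255, 255, 255, 255, 255, 255, 255, 255, 255]
290 [104, 103, 104, 103, 103, 106, 103, 102, 101, 138, 172, 200, 213, 218, 222, 227, 231, 234, 236, 239, 243, 242, 243, 242, 244, 244, 243, 244, 243, 244, 244, 244, 244, 244, 244, 244, 243, 243, 243, 243, 243, 243, 244, 244, 244, 243, 244, 245, 244, 243, 242, 239, 237, 234, 232, 233, 216, 184, 157, 244, 255, 255, 255, 255, 255, 255, 255, 255, 255, 255, 255, 255, 255, 255, 255]
```

Call:
{"method": "carry_out", "body": {
  "travel": [
    [6,-0.2,0],
    [0.8,0,30],
    [0.6,0,20],
    [0,0,0]
  ],
  "angular": [
    [0,0,0],
    [0,0,0],
    [0,0,0],
    [0,0,0]
  ],
  "hand": [0,0,0,0]
}}

```text
clock: 25.18
tcp_pos: [0.6005, 0.2044, 0.1495]
tool_rot: [0.111, 3.103, 0.012]
ft_force: [0.6, -0.4, -2.7]
grip_width: 0.0144
```

```bash
sed -i 's/\.5988,\.199,/.5984,.1999,/' m2.py; python3 m2.py
```

```text
25.275 [0.6019 0.2048 0.1512] [ 0.04    0.0073 -0.9992] F [-0.0766 -0.3575 -1.531 ] T [0.0022 0.0377 0.021 ] 0.014696790250346016 j6 -1.1680277623943431 yaw cw of +y 4.103351279707789
bar [0.601  0.2016 0.1672] shoulder [0.6021 0.2021 0.1082] tool delta to lock mm (xy at shoulder) [ 3.5072 -2.5    -0.1637]
```

Call:
{"method": "carry_out", "body": {
  "travel": [
    [2.8,-2,0],
    [0.3,0,10],
    [0.3,0,8],
    [0,0,0]
  ],
  "angular": [
    [0.5,1.1,0],
    [0,0,0],
    [0,0,0],
    [0,0,0]
  ],
  "hand": [0,0,0,0]
}}

```text
clock: 25.78
tcp_pos: [0.6001, 0.2035, 0.1345]
tool_rot: [0.112, 3.117, 0.003]
ft_force: [-0.8, -0.1, -0.7]
grip_width: 0.0152
```

```bash
python3 m2.py
```

```text
25.875 [0.6005 0.2036 0.1352] [ 0.024   0.0013 -0.9997] F [-0.2162 -0.9298 -1.2338] T [-0.0315  0.0363  0.0393] 0.015288950614287436 j6 -1.1685889218384464 yaw cw of +y 4.128021311086096
bar [0.5999 0.2005 0.1512] shoulder [0.6    0.2007 0.0922] tool delta to lock mm (xy at shoulder) [ 1.5747 -0.8752 -0.0402]
```

Vertical now. A small correction, then down in gentle steps into the hole mouth.

Call:
{"method": "carry_out", "body": {
  "travel": [
    [1.6,-0.9,8],
    [0.3,0,8],
    [0.2,0,6],
    [0,0,0]
  ],
  "angular": [
    [0,0,0],
    [0,0,0],
    [0,0,0],
    [0,0,0]
  ],
  "hand": [0,0,0,0]
}}

```text
clock: 26.38
tcp_pos: [0.5986, 0.2028, 0.1115]
tool_rot: [0.112, 3.116, 0.003]
ft_force: [0.1, -0.1, -1.8]
grip_width: 0.0151
```

```bash
python3 m2.py
```

```text
26.475 [0.5991 0.203  0.1122] [ 0.025   0.0016 -0.9997] F [ 0.0664 -0.1057 -1.7162] T [ 0.0419  0.0414 -0.0604] 0.015308820510044108 j6 -1.1688659702527957 yaw cw of +y 4.123553990011733
bar [0.5985 0.1999 0.1282] shoulder [0.5987 0.2    0.0692] tool delta to lock mm (xy at shoulder) [ 0.2546 -0.1649 -0.0069]
```

Call:
{"method": "carry_out", "body": {
  "travel": [
    [0.3,0,4],
    [0.2,0,4],
    [0.1,0,3],
    [0,0,0]
  ],
  "angular": [
    [0,0,0],
    [0,0,0],
    [0,0,0],
    [0,0,0]
  ],
  "hand": [0,0,0,0]
}}

```text
clock: 26.98
tcp_pos: [0.5992, 0.2032, 0.101]
tool_rot: [0.112, 3.114, 0.005]
ft_force: [0.0, -0.1, -2.1]
grip_width: 0.0149
```

```bash
python3 m2.py
```

```text
27.075 [0.5995 0.2033 0.1013] [ 0.0266  0.0022 -0.9996] F [-0.0012 -0.141  -2.1278] T [ 0.0175  0.0101 -0.0045] 0.015026807233539472 j6 -1.1686109146271721 yaw cw of +y 4.1207999649810025
bar [0.5988 0.2002 0.1173] shoulder [0.5991 0.2004 0.0583] tool delta to lock mm (xy at shoulder) [ 0.6534 -0.5371 -0.0194]
```

The tip is 10 mm down in the hole with no contact force. Going on to the shoulder.

Call:
{"method": "carry_out", "body": {
  "travel": [
    [0.6,-0.5,5],
    [0.2,0,4],
    [0.1,0,2.5],
    [0,0,0]
  ],
  "angular": [
    [0,0,0],
    [0,0,0],
    [0,0,0],
    [0,0,0]
  ],
  "hand": [0,0,0,0]
}}

```text
clock: 27.58
tcp_pos: [0.5988, 0.2028, 0.089]
tool_rot: [0.112, 3.113, 0.005]
ft_force: [-0.0, -0.3, -0.9]
grip_width: 0.015
```

```bash
python3 m2.py
```

```text
27.675 [0.5991 0.2029 0.0893] [ 0.0272  0.0024 -0.9996] F [ 0.6617  0.2586 -2.0557] T [ 0.0344  0.0482 -0.0077] 0.0146815545064958 j6 -1.1689040151412222 yaw cw of +y 4.124206809253733
bar [0.5984 0.1998 0.1053] shoulder [0.5987 0.2    0.0463] tool delta to lock mm (xy at shoulder) [ 0.2966 -0.1501 -0.0087]
```

Call:
{"method": "carry_out", "body": {
  "travel": [
    [0,0,1.2],
    [0,0,0],
    [0,0,0],
    [0,0,0],
    [0,0,0],
    [0,0,0]
  ],
  "angular": [
    [0,0,0],
    [0,0,0],
    [0,0,0],
    [0,0,0],
    [0,0,0],
    [0,0,0]
  ],
  "hand": [0,0.3,0.6,1,1,1]
}}

```text
clock: 28.42
tcp_pos: [0.6006, 0.2034, 0.0898]
tool_rot: [0.112, 3.109, 0.007]
ft_force: [0.0, 0.5, 0.5]
grip_width: 0.0855
```

```bash
python3 m2.py
```

```text
28.525 [0.6006 0.2034 0.0898] [ 0.0307  0.0035 -0.9995] F [-0.2346 -1.1098 -0.3409] T [-0.0059 -0.0154 -0.0092] 0.0854007961392981 j6 -1.1689067488956366 yaw cw of +y 4.123862655190939
bar [0.5999 0.2003 0.1058] shoulder [0.6004 0.2006 0.0467] tool delta to lock mm (xy at shoulder) [ 1.9251 -0.8026 -0.0631]
```

Released. Now straight up and a check.

Call:
{"method": "carry_out", "body": {
  "travel": [
    [-0.5,0,-20],
    [-1,0,-40],
    [-1,0,-50],
    [-1,0,-50],
    [0,0,-30],
    [0,0,0]
  ],
  "angular": [
    [0,0,0],
    [0,0,0],
    [0,0,0],
    [0,0,0],
    [0,0,0],
    [0,0,0]
  ],
  "hand": [1,1,1,1,1,1]
}}

```text
clock: 29.28
tcp_pos: [0.5973, 0.2022, 0.2841]
tool_rot: [0.112, 3.112, 0.006]
ft_force: [-0.3, -0.3, -0.5]
grip_width: 0.0852
```

```bash
cat > z.py <<'E'
from h import *
np.set_printoptions(precision=4,suppress=True)
grab_frame("wrist"); print(ctrl.observe()["ft_force"],tool()[0])
P=camera_params("wrist"); im=save("wrist","w11")
for k,z in {"key_grip":.104,"stand_hole0":.045,"driver_center":.078}.items():
    for d in mark_of(k,"wrist")[:2]: print(k,np.round(d["at"]),round(d["confidence"],2),atz("wrist",d["at"],z,P))
r=trace("key_grip","wrist")[0]["region"].astype(np.uint8); print(cv2.minAreaRect(cv2.findNonZero(r)))
for c in("top","side"):
    save(c,c+"9")
    for k,z in {"key_grip":.104,"driver_center":.078,"reagent_bottle_center":.0625,"slide_box_center":.0165,"well_plate_center":.0075}.items():
        for d in mark_of(k,c)[:1]: print(c,k,np.round(d["at"]),round(d["confidence"],2),atz(c,d["at"],z))
E
python3 z.py
```

```text
[-0.0115 -0.3775 -0.6548] [0.5967 0.2019 0.2825]
key_grip [318. 208.] 0.95 [0.6014 0.1991 0.104 ]
stand_hole0 [322. 193.] 0.8 [0.5991 0.1991 0.045 ]
stand_hole0 [331. 273.] 0.61 [0.5964 0.2796 0.045 ]
driver_center [329. 285.] 0.7 [0.5978 0.2777 0.078 ]
((322.0, 209.5), (89.0, 28.0), 90.0)
top key_grip [220. 219.] 0.72 [0.5971 0.2039 0.104 ]
top driver_center [192. 222.] 0.36 [0.5914 0.2726 0.078 ]
top reagent_bottle_center [318. 227.] 0.75 [ 0.5873 -0.0137  0.0625]
top slide_box_center [498. 249.] 0.66 [ 0.5468 -0.4486  0.0165]
top well_plate_center [499. 251.] 0.63 [ 0.5412 -0.4564  0.0075]
side key_grip [303. 289.] 0.53 [0.5978 0.2073 0.104 ]
side driver_center [305. 317.] 0.58 [0.5895 0.2797 0.078 ]
side reagent_bottle_center [307. 256.] 0.8 [ 0.5976 -0.0013  0.0625]
side slide_box_center [355. 397.] 0.95 [0.4798 0.4598 0.0165]
```

```bash
python3 -c "
from plant import ctrl
print(ctrl.finish_job())"
```

```text
the job is handed in; nothing more can be done
None
```

The cover lock is turned to its locked stop and the key is back in its hole in the stand. I handed the job in at about 29.7 s; it gives no verdict.

- **Engaging:** I lined the key up with the keyway as seen in the wrist camera. It went straight down to the bezel with no spring push, so the back-and-forth search wasn't needed.
- **Locking:** Turning clockwise took about 0.12–0.15 N m. After about 111° of key turn, play included, the torque rose to 0.54 N m, which I took as the locked stop. I did not check the plug's angle again after drawing the key out.
- **Key back in the stand:** The wrist camera puts the bar within about 2–3 mm of the hole's axis. I let go with the shoulder about 1 mm above the stand or already on it. The gripper is open and clear, and the wrist force is near zero.
- **Other things:** The networks place the driver, bottle, well plate and slide box where they were, within about 9 mm of the first readings.

**Checks that failed or disagreed:**
- I could not view the final picture because the 12-picture limit was reached, so the last checks are numbers only. I did not measure the key's uprightness separately.
- In the last top view, the network reported the slide box at the well plate's place. The side view had it where it started.
- The side view placed the key about 7 mm further along y than the wrist camera did. The side camera had been off by several mm earlier too.

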